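# Free the second door of a thread cupboard

## Task

Get the small grey two-door thread cupboard ready to be opened full width: first swing its active door (the right-hand door as you face the cupboard's front) well open, then push the flush bolt on the edge of the other, still shut door all the way down. Leave the active door standing open and the bolt down.

Things in the scene. Friction and masses are not known exactly. Their poses are not given: they have to be found in the camera images.
- cabinet: Grey steel cupboard fixed on the table: 298 mm wide, 160 deep with doors, 200 high. Origin: centre of its underside, 100 mm behind the door fronts. x: from front to back, y: along the front to the passive door, z up. Front faces between +x and +y. Its active door, 166 mm wide, hinges at the end nearer the robot; the passive one, 129 mm, is farther off and has a like handle.
- door (a joint): Active door's angle, rad: 0 shut, 1.75 most. Starts up to 0.12 ajar; no latch; needs 1 to 2 N at the handle, stays where left. From above it turns counter-clockwise to open, its edge sweeping a 171 mm radius about door_hinge. It is a hollow tray 40 mm deep; its folded top covers the bolt's tab from above while shut.
- door_handle (a point): Grasp point on the active door's handle, an upright round steel bar 12 mm thick, axis 35 mm before the door's face, from 102 to 184 mm above the table, with a round arm to the door at each end. This point: on the bar's axis, 168 mm up. Pinch from above, fingers closing along y. Axes turn with the door: x into it, y from hinge to free edge, z up. The passive handle is 99 mm beyond when shut.
- door_hinge (a point): Point on the active door's upright hinge axis, 168 mm above the table, level with door_handle. Same axes, turning with the door; door_handle lies at x = -75 mm, y = +120 mm from here.
- bolt (a joint): Travel in m of the passive door's flush bolt: 0 fully up (bolted), 0.022 fully down on its stop (released). Starts up to 0.003 down. Slides with about 3 N and stays where left.
- bolt_top (a point): Middle of the top of the bolt's thumb tab: a level steel tab 24 x 60 mm, 8 thick, jutting from the passive door's edge across the doorway; reached from above once the active door is open. Top 185 mm above the table when up; moves with the bolt. Press it straight down. 36 mm clear to the passive door, whose bolt keeper tops out at 209 mm. x: into the cupboard, y: to the passive door.

How it is judged (in metres and radians):
On the way, in this order (a step that is already met when the one before it is completed fails the run):
1. the active door is opened by more than 60 degrees (1.05 rad) while the bolt is still up (value of joint door above 1.05 rad and value of joint bolt below 0.008 m), for 0.2 s.
2. the bolt is pushed down by more than 16 of its 22 mm (value of joint bolt above 0.016 m), for 0.2 s.
At the end, for the whole second after the job is handed in: The active door stands open by more than 60 degrees (1.05 rad) and at rest (under 0.1 rad/s), and the bolt is more than 16 of its 22 mm down (value of joint door above 1.05 rad and value of joint bolt above 0.016 m and velocity of joint door between -0.1 and 0.1 rad/s); the robot touches nothing.
It also fails if it takes over 48 s, if anything falls off the work surface, if the arm or the gripper's body presses on something with over 40 N, if the wrist force passes 120 N, or if a joint passes its speed limit or range.

## Robot

A 6-joint arm with a two-finger parallel gripper is mounted at the origin on the work surface. World frame = base frame: x ahead of the robot, y to its left, z up, the work surface at z = 0. Lengths are in mm, angles in rad, forces in N, time in s.
With the tool pointing down it reaches from about 350 to 875 mm from the base axis. Payload 4.2 kg.
Tool frame: the origin (TCP) lies midway between the tips of the shut fingers; the grasp point (between the pads) lies 19 mm behind it (arm.grip_depth is the distance from the TCP to the grasp point, in mm); z points along the fingers, x is the direction in which the jaws open and shut, and the axes are right-handed (so a half turn about z gives the same grasp; the last joint's range is limited). The gripper opens to 85 mm and grips with 20 to 120 N. Pads are 22 mm wide; open, the fingers measure 114 mm over their backs; the gripper's body (76 mm by 85 mm) begins 54 mm behind the grasp point. The pads swing forward as they close: fully open they stand 13 mm farther back than shut.
Start: joints at [-1.063, 0.385, 0.008, 0, -1.194, -0.259], TCP at [153.918, -605.73, 231.312] pointing down, gripper open.
Joint ranges: [-3.14, 3.14], [-1.21, 2.06], [-1.07, 1.41], [-3.16, 2.05], [-2.99, -0.16], [-3.1, 3.1]. Speed limits (rad/s): [2.79, 2.79, 3.14, 3.14, 3.14, 3.14].

## Interface

Orientations are given as a unit quaternion [x, y, z, w].
In Python, from bench import arm, eyes, find_in, silhouettes gives the robot as it stands. The module is installed in compiled form; this text tells all that it offers.
- The arm moves only by the tool play_rows, never from a script. Its arguments are lists of equal length, an entry for each row: "offset": the shift along the world's x, y, z in mm, a list of three; "turn": the turn about the world's z in rad. In form: {"offset": [[x, y, z], ...], "turn": [turn, ...]}. A call has 1 to 12 rows; each row shifts and turns the pose as measured when the row begins; what a row does not reach is not made up. A row lasts 1/10 s, in which the tool goes at most 50 mm and 8.59 degrees, less where a joint would pass 70% of its speed; a pose out of reach is approached as far as the arm can. A call is refused whole if a number of a shift passes 50 or a number of a turn 0.15, either way. A call with a gripper value outside its range is refused whole. "grip" is the gripper's target within -1 to 1 (fully open at 1, half-way at 0, shut at -1), set as the call begins (left out, the last holds). The fingers move at their own pace and stop on an object; the grip force is fixed at half the most. Time passes only in rows, so rows that do not move let the fingers close. It gives the time, the measured TCP pose, the force and the opening at its end, in the units of the state.
- arm.read_state(): the state, without advancing time (a new reading comes with each control period).
- eyes.get_image(name): name is "scene" or "top" or "wrist"; returns (picture, depth): 384x512x3 uint8, red, green, blue; 384x512 float32, mm along the optical axis (not along the pixel's ray), 0 where there is no reading.
- eyes.camera_params(name): a dict with "camera_matrix" (3x3 intrinsics, pixels), "camera_from_world" (4x4, takes a point from world to camera coordinates). Camera axes: x right, y down, z forward; pixel columns grow to the right and rows downward; lengths in mm; the calibration is good to about 2 mm. The wrist camera is an equidistant fisheye: a pixel r from the principal point sees the ray r / f radians off the axis. A picture is of the moment at which its call begins: read the wrist's pose just before it. camera_params takes no time and is no camera call; for the wrist camera it gives the pose at the moment of the call.
- arm.job_done(): hands the job in, once; it reports no verdict.
Trained networks look in the newest picture that a camera, given by its name, has taken for a name from the list of things; names that differ only in an ending like _2 or _b are one class to them, and where a whole thing is asked for, a point or a joint stands for the part that bears it (a point fixed in the world has none). Each returns a list of dicts, best first, with "score" (0 to 1); they miss things now and then, are a little off and sometimes report something else, mostly with a low value. They report only what shows in the picture. A call takes as long as a camera call.
- find_in(camera, query): "bbox" ([centre column, centre row, width, height] in pixels, round what is visible of it).
- silhouettes(camera, query): "mask" (384x512 bool, what is visible of it) and "bbox" ([centre column, centre row, width, height] in pixels, round what is visible of it).
The state is a dict: "clock": time; "joints": joint angles; "joint_vel": joint speeds; "joint_efforts": joint torques, N m; "position": TCP position; "ee_rot": TCP orientation; "contact_force": force on the tool from outside, world axes, zero at the start; "wrist_torque": the same for the moment, N m; "gripper_width": finger opening in mm.
Only numpy, scipy, OpenCV 4.12 (cv2) and the standard library are available. Lean on these libraries where they do the work, as an engineer would, in place of code of your own. Each camera call takes 0.05 s, during which the arm holds its last target. There are 200 camera calls.

## Working session

There is one attempt and no reset: what is moved stays moved. The work goes in short steps, Python scripts to look and compute and a tool call to move; the robot and the scene stay as the last step left them, time stands still between calls to the robot, and variables do not carry over. Pictures are saved under pics/ and viewed, on a budget of 10 in all, crops included, one or two more only if the job needs it, and the job is handed in when it is done.

Besides the shell and the picture viewer there is one more tool, called after "Emit:" in YAML: its name, and indented under it one key for each argument. play_rows: Moves the arm, as the interface text tells. Its arguments: {"type":"object","properties":{"offset":{"type":"array","items":{"type":"array","items":{"type":"number"}}},"turn":{"type":"array","items":{"type":"number"}},"grip":{"type":"number"}},"required":["offset","turn"]}

```bash
mkdir -p pics
cat > h.py <<'E'
import numpy as np, cv2
from bench import arm, eyes, find_in, silhouettes
def cloud(name, depth):
    p=eyes.camera_params(name);K=np.array(p["camera_matrix"]);T=np.linalg.inv(np.array(p["camera_from_world"]))
    v,u=np.mgrid[0:384,0:512]
    X=np.stack([(u-K[0,2])/K[0,0]*depth,(v-K[1,2])/K[1,1]*depth,depth],-1)
    return X@T[:3,:3].T+T[:3,3]
E
python3 - <<'E'
from h import *
out=[]
for n in ["scene","top"]:
    im,d=eyes.get_image(n); np.savez(n,im=im,d=d,P=cloud(n,d))
    out.append(im)
    P=cloud(n,d)
    for q in ["cabinet","door","door_handle","bolt_top"]:
        for r in silhouettes(n,q)[:3]:
            m=r["mask"]&(d>0); print(n,q,round(r["score"],2),np.round(r["bbox"]),np.round(np.median(P[m],0)) if m.any() else None, np.round(np.percentile(P[m],[2,98],axis=0)).tolist() if m.any() else None)
cv2.imwrite("pics/a.png",cv2.resize(np.vstack(out),(450,675))[:,:,::-1] if 0 else cv2.resize(np.hstack(out),(800,300))[:,:,::-1])
print(arm.read_state())
E
```

```text
scene cabinet 0.96 [184. 231. 200. 188.] [ 680. -249.  172.] [[511.0, -386.0, 8.0], [788.0, -125.0, 203.0]]
scene door 0.81 [235. 232. 100. 118.] [ 635. -174.  141.] [[568.0, -236.0, 18.0], [693.0, -119.0, 196.0]]
scene door_handle 0.89 [236. 230. 102. 121.] [ 636. -173.  143.] [[571.0, -231.0, 20.0], [693.0, -119.0, 196.0]]
scene bolt_top 0.59 [182. 208.  18.   9.] [ 687. -248.  197.] [[676.0, -256.0, 185.0], [696.0, -237.0, 209.0]]
top cabinet 0.65 [339. 153. 224. 230.] [ 623. -263.  199.] [[485.0, -401.0, 11.0], [760.0, -139.0, 202.0]]
top door 0.96 [275. 159.  95. 114.] [ 625. -181.  193.] [[550.0, -244.0, 11.0], [687.0, -122.0, 196.0]]
top door_handle 0.78 [276. 160.  93. 117.] [ 624. -180.  193.] [[550.0, -243.0, 15.0], [683.0, -123.0, 196.0]]
top bolt_top 0.43 [326. 100.   6.  12.] [ 691. -253.  205.] [[688.0, -258.0, 194.0], [697.0, -249.0, 208.0]]
{'clock': 0.5, 'joints': array([-1.06340068e+00,  3.84759429e-01,  7.83755048e-03, -4.05842403e-05,
       -1.19401017e+00, -2.58581430e-01]), 'joint_vel': array([-0.00075998,  0.0005284 ,  0.0028916 ,  0.00052939,  0.00047994,
       -0.00107252]), 'joint_efforts': array([ 2.12984132e-04, -3.91688633e+01,  1.88444281e+01,  4.18712899e+00,
       -7.68081754e-04,  7.27356564e-06]), 'position': array([ 153.91283346, -605.69862036,  231.245649  ]), 'ee_rot': array([ 6.13905368e-01,  7.89379626e-01,  4.39367828e-05, -5.50483535e-05]), 'contact_force': array([-0.23589476,  0.18142235,  0.11671629]), 'wrist_torque': array([ 0.01623348, -0.03388061,  0.00033917]), 'gripper_width': 85.66981373803449}
```

View pics/a.png

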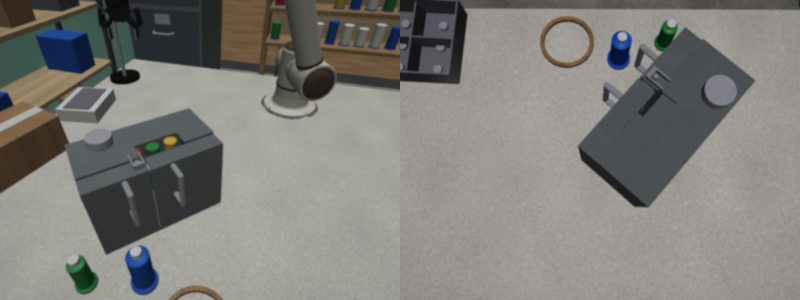

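Run:
```python
from h import *
z=np.load("top.npz");P=z["P"];d=z["d"];im=z["im"]
reg=(d>0)&(P[...,0]>440)&(P[...,0]<860)&(P[...,1]<-60)&(P[...,1]>-480)
m=reg&(P[...,2]>190)&(P[...,2]<206)
r=cv2.minAreaRect(P[m][:,:2].astype(np.float32)); print(r,cv2.boxPoints(r))
# height map
H=np.zeros((600,600),np.float32)
for n in ["top","scene"]:
    q=np.load(n+".npz");p=q["P"][q["d"]>0]
    i=((p[:,0]-430)*1.5).astype(int);j=((p[:,1]+450)*1.5).astype(int)
    k=(i>=0)&(i<600)&(j>=0)&(j<600)
    np.maximum.at(H,(i[k],j[k]),np.clip(p[k,2],0,255))
H=cv2.dilate(H,np.ones((2,2)))
H=cv2.applyColorMap(H.astype(np.uint8),cv2.COLORMAP_JET)
for t in range(0,600,75): cv2.putText(H,f"x{430+t/1.5:.0f}",(540,t+10),0,.4,(255,)*3);cv2.putText(H,f"y{-450+t/1.5:.0f}",(t,595),0,.4,(255,)*3)
cv2.imwrite("pics/b.png",H)
cv2.imwrite("pics/c.png",cv2.resize(im[0:300,220:512],(780,600))[:,:,::-1] if 0 else cv2.resize(im[0:290,240:490],None,fx=2,fy=2)[:,:,::-1])
```

```text
((641.5672607421875, -261.150390625), (197.06631469726562, 299.49786376953125), 48.56577682495117) [[ 464.0928   -235.92444 ]
 [ 688.63116  -434.12012 ]
 [ 819.04175  -286.37634 ]
 [ 594.50336   -88.180664]]
```

View pics/b.png

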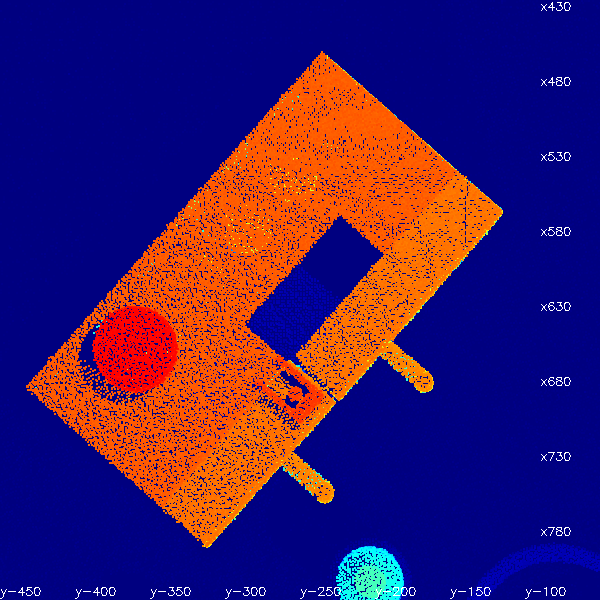

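View pics/c.png

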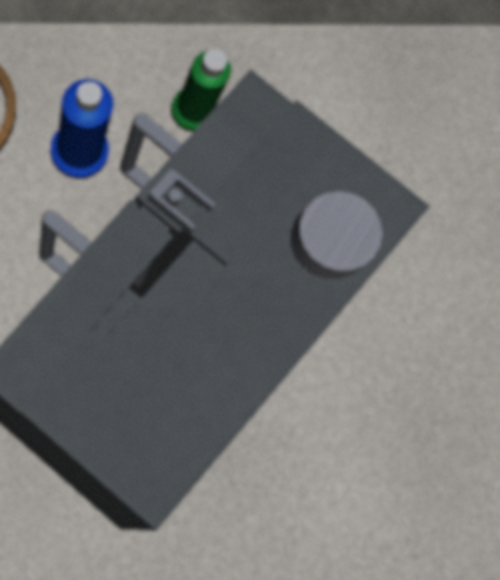

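The height map shows the cupboard's front edge running from (571,-115) at the active end to (795,-312). The active handle bar is at about (686,-165), and the door is almost shut. I'll move above the handle next.

Emit:
play_rows:
  offset:
    - [0,0,40]
    - [20,15,35]
    - [37,31,0]
    - [37,31,0]
    - [37,31,0]
    - [37,31,0]
    - [37,31,0]
    - [37,31,0]
    - [37,31,0]
    - [37,31,0]
    - [37,31,0]
    - [37,31,0]
  turn: [0,0,0.06,0.06,0.06,0.06,0.06,0.06,0.06,0.06,0.06,0.06]
  grip: 1

```text
clock: 1.7
position: [550.8, -269.9, 310.4]
ee_rot: [0.347, 0.938, 0.0, 0.002]
contact_force: [0.8, -1.3, 0.4]
gripper_width: 85.7
```

Emit:
play_rows:
  offset:
    - [35,27,0]
    - [35,27,0]
    - [35,27,0]
    - [25,20,0]
    - [0,0,0]
    - [0,0,0]
  turn: [0,0,0,0,0,0]

```text
clock: 2.3
position: [689.5, -157.9, 308.0]
ee_rot: [0.342, 0.94, 0.0, 0.001]
contact_force: [0.6, 0.3, 0.7]
gripper_width: 85.3
```

Run:
```python
from h import *
s=arm.read_state();print(s["clock"],s["position"],s["ee_rot"])
for n in ["wrist","scene"]:
    im,d=eyes.get_image(n); print(eyes.camera_params(n)["camera_matrix"]) if n=="wrist" else 0
    if n=="wrist":
        p=eyes.camera_params(n);K=np.array(p["camera_matrix"]);T=np.linalg.inv(np.array(p["camera_from_world"]))
        v,u=np.mgrid[0:384,0:512]; a=(u-K[0,2])/K[0,0];b=(v-K[1,2])/K[1,1];r=np.hypot(a,b)+1e-9;t=np.tan(np.minimum(r,1.4))/r
        P=np.stack([a*t*d,b*t*d,d],-1)@T[:3,:3].T+T[:3,3]
    else: P=cloud(n,d)
    m=(d>0)&(P[...,2]>175)&(P[...,2]<190)&(P[...,0]>650)&(P[...,0]<730)&(P[...,1]>-200)&(P[...,1]<-140)
    q=P[m]; print(n,len(q))
    if len(q): 
        o=q[:,:2]@np.array([.662,.75]); e=q[o>o.max()-12]; print(e.mean(0),e.min(0),e.max(0))
```

```text
2.3 [ 689.46614722 -157.88431828  307.96289065] [3.42499121e-01 9.39517224e-01 1.21856991e-04 1.31294993e-03]
[[297.31863964   0.         255.61970091]
 [  0.         297.31863964 192.37908462]
 [  0.           0.           1.        ]]
wrist 544
[ 682.61174799 -169.73181162  187.51060046] [ 675.12671436 -176.70084825  183.48253748] [ 689.17748494 -162.85226493  189.84613398]
scene 157
[ 687.51938539 -166.68032843  183.73613114] [ 679.494512   -174.67785126  175.45833059] [ 691.2361437  -161.94435106  189.94068397]
```

Emit:
play_rows:
  offset:
    - [-4,-8,-20]
    - [0,0,-40]
    - [0,0,-40]
    - [0,0,-35]
    - [0,0,-22]
    - [0,0,0]
  turn: [0,0,0,0,0,0]

```text
clock: 3.0
position: [678.6, -174.7, 153.7]
ee_rot: [0.348, 0.938, 0.001, 0.006]
contact_force: [0.2, 0.3, 0.6]
gripper_width: 85.4
```

Emit:
play_rows:
  offset:
    - [0,0,0]
    - [0,0,0]
    - [0,0,0]
    - [0,0,0]
    - [0,0,0]
    - [0,0,0]
  turn: [0,0,0,0,0,0]
  grip: -1

```text
clock: 3.6
position: [677.5, -175.8, 161.6]
ee_rot: [0.349, 0.937, 0.002, 0.008]
contact_force: [2.9, -0.5, -4.7]
gripper_width: 10.4
```

Emit:
play_rows:
  offset:
    - [0,0,0]
    - [0,0,0]
    - [0,0,0]
    - [4,5,-6]
    - [4,5,-6]
    - [0,0,0]
  turn: [0,0,0,0,0,0]
  grip: 1

```text
clock: 4.2
position: [687.7, -165.3, 150.0]
ee_rot: [0.348, 0.937, 0.002, 0.01]
contact_force: [-0.9, 0.3, 0.5]
gripper_width: 85.3
```

Run:
```python
from h import *
im,d=eyes.get_image("scene"); cv2.imwrite("pics/d.png",cv2.resize(im[120:320,80:340],None,fx=2.5,fy=2.5)[:,:,::-1])
```

```text
(no output)
```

View pics/d.png

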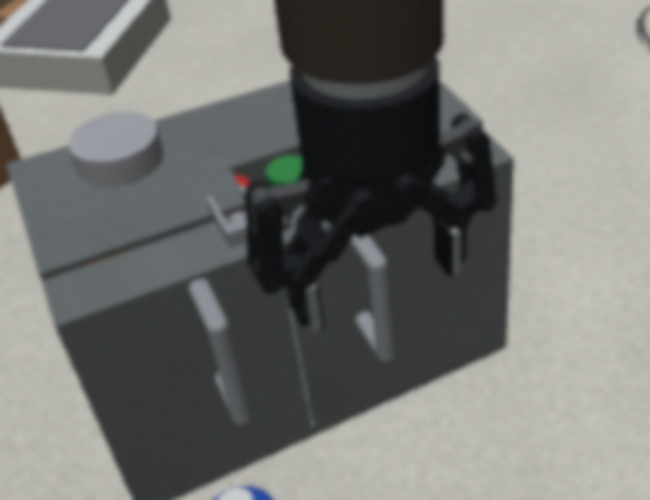

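The open fingers straddle the active handle, whose bar top is at about (372,255) in the crop. The door is still shut. I'll close the gripper now.

Emit:
play_rows:
  offset:
    - [0,0,0]
    - [0,0,0]
    - [0,0,0]
    - [0,0,0]
    - [0,0,0]
    - [0,0,0]
  turn: [0,0,0,0,0,0]
  grip: -1

```text
clock: 4.85
position: [687.1, -165.3, 150.6]
ee_rot: [0.349, 0.937, 0.002, 0.009]
contact_force: [0.4, 0.2, 1.3]
gripper_width: 10.5
```

Emit:
play_rows:
  offset:
    - [1,7,0]
    - [0.5,12,0]
    - [0,14,0]
    - [-1.5,14,0]
    - [-3,14,0]
    - [-4,13.5,0]
  turn: [0.05,0.09,0.1,0.1,0.1,0.1]

```text
clock: 5.45
position: [677.7, -91.6, 150.6]
ee_rot: [0.081, 0.997, 0.005, 0.006]
contact_force: [-2.2, -1.0, 1.6]
gripper_width: 10.5
```

Emit:
play_rows:
  offset:
    - [-6,13,0]
    - [-7.3,12.4,0]
    - [-8.5,11.6,0]
    - [-9.6,10.7,0]
    - [-10.6,9.7,0]
    - [-11.5,8.6,0]
    - [-12.3,7.4,0]
    - [-13,6,0]
    - [-9,3,0]
    - [0,0,0]
  turn: [0.1,0.1,0.1,0.1,0.1,0.1,0.1,0.1,0.07,0]

```text
clock: 6.45
position: [583.1, -6.7, 150.5]
ee_rot: [-0.36, 0.933, 0.007, 0.0]
contact_force: [-1.4, 1.7, -0.8]
gripper_width: 10.7
```

Emit:
play_rows:
  offset:
    - [0,0,0]
    - [0,0,0]
    - [0,0,0]
    - [0,0,0]
    - [0,0,0]
    - [0,0,20]
    - [0,0,40]
    - [0,0,40]
    - [0,0,40]
    - [0,0,20]
  turn: [0,0,0,0,0,0,0,0,0,0]
  grip: 1

```text
clock: 7.45
position: [583.3, -9.0, 312.0]
ee_rot: [-0.357, 0.934, 0.006, -0.003]
contact_force: [1.1, -0.1, 0.5]
gripper_width: 85.3
```

Run:
```python
from h import *
H=np.zeros((600,600),np.float32)
for n in ["top","scene"]:
    im,d=eyes.get_image(n);P=cloud(n,d);np.savez(n+"2",im=im,d=d,P=P)
    for r in silhouettes(n,"bolt_top")[:2]:
        m=r["mask"]&(d>0);print(n,r["score"],np.round(r["bbox"]),np.round(np.median(P[m],0)),np.round(np.percentile(P[m],[5,95],axis=0)).tolist())
    p=P[d>0]
    i=((p[:,0]-500)*2).astype(int);j=((p[:,1]+300)*2).astype(int)
    k=(i>=0)&(i<600)&(j>=0)&(j<600)
    np.maximum.at(H,(i[k],j[k]),np.clip(p[k,2],0,255))
H=cv2.dilate(H,np.ones((3,3)))
H=np.clip((H-150)*4,0,255)
H=cv2.applyColorMap(H.astype(np.uint8),cv2.COLORMAP_JET)
for t in range(0,600,100): cv2.putText(H,f"x{500+t/2:.0f}",(540,t+10),0,.4,(255,)*3);cv2.putText(H,f"y{-300+t/2:.0f}",(t,595),0,.4,(255,)*3)
cv2.imwrite("pics/e.png",H)
im=np.load("scene2.npz")["im"];cv2.imwrite("pics/f.png",cv2.resize(im[100:320,80:380],None,fx=2.5,fy=2.5)[:,:,::-1])
```

```text
top 0.9 [308. 122.  48.  54.] [ 661. -224.  184.] [[637.0, -251.0, 182.0], [689.0, -203.0, 202.0]]
scene 0.68 [308. 235.  77. 134.] [594. -66. 104.] [[531.0, -138.0, 16.0], [649.0, -11.0, 196.0]]
scene 0.65 [198. 210.  51.  24.] [ 662. -223.  185.] [[602.0, -257.0, 118.0], [685.0, -201.0, 187.0]]
```

View pics/e.png

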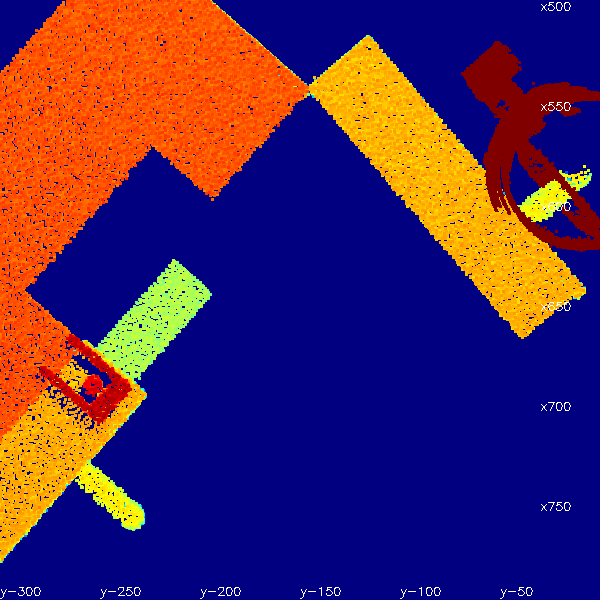

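View pics/f.png

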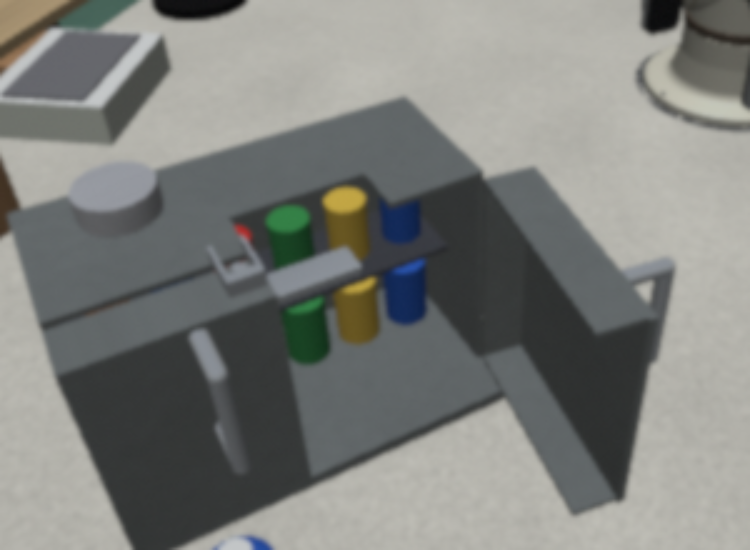

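The door stands well open, at about 1.45 rad. The tab is clear, with its centre at about (660,-222) and its top at 185. I'll close the gripper and move above it.

Emit:
play_rows:
  offset:
    - [12,-35,0]
    - [12,-35,0]
    - [12,-35,0]
    - [12,-35,0]
    - [12,-35,0]
    - [12,-35,0]
    - [0,0,0]
    - [0,0,0]
  turn: [0.02,0.02,0.02,0.02,0.02,0.01,0,0]
  grip: -1

```text
clock: 8.45
position: [651.0, -225.3, 289.3]
ee_rot: [-0.41, 0.912, 0.015, -0.019]
contact_force: [-0.2, -0.5, 0.5]
gripper_width: -0.0
```

Emit:
play_rows:
  offset:
    - [5,5,-10]
    - [0,0,-30]
    - [0,0,-30]
    - [0,0,-14]
    - [0,0,0]
  turn: [0,0,0,0,0]

```text
clock: 8.95
position: [654.6, -213.0, 197.6]
ee_rot: [-0.413, 0.91, 0.017, -0.021]
contact_force: [-0.7, -0.3, 0.2]
gripper_width: -0.4
```

Emit:
play_rows:
  offset:
    - [2,-5,-5]
    - [0,0,-6]
    - [0,0,-5]
    - [0,0,-5]
    - [0,0,-4]
  turn: [0,0,0,0,0]

```text
clock: 9.45
position: [657.9, -216.0, 175.1]
ee_rot: [-0.415, 0.91, 0.016, -0.019]
contact_force: [-1.7, 0.8, 2.8]
gripper_width: -0.3
```

Emit:
play_rows:
  offset:
    - [0,0,-4]
    - [0,0,-4]
    - [0,0,-3]
    - [0,0,-2]
    - [0,0,0]
  turn: [0,0,0,0,0]

```text
clock: 9.95
position: [658.1, -216.1, 163.5]
ee_rot: [-0.415, 0.91, 0.015, -0.018]
contact_force: [-0.2, 0.6, 2.2]
gripper_width: -0.1
```

Emit:
play_rows:
  offset:
    - [0,0,-2]
    - [0,0,-2]
    - [0,0,0]
  turn: [0,0,0]

```text
clock: 10.25
position: [658.5, -216.2, 163.7]
ee_rot: [-0.415, 0.909, 0.013, -0.017]
contact_force: [-0.6, -0.4, -0.1]
gripper_width: 0.0
```

Emit:
play_rows:
  offset:
    - [0,0,15]
    - [0,0,40]
    - [0,0,40]
    - [0,0,40]
    - [-30,20,0]
    - [-40,20,0]
    - [-40,20,0]
    - [0,0,0]
    - [0,0,0]
  turn: [0,0,0,0,0,0,0,0,0]

```text
clock: 11.15
position: [546.7, -156.3, 304.0]
ee_rot: [-0.414, 0.91, 0.012, -0.015]
contact_force: [-0.6, 1.1, -0.2]
gripper_width: 0.2
```

Run:
```python
from h import *
for n in ["top","scene"]:
    im,d=eyes.get_image(n);P=cloud(n,d)
    Q=np.load(n+"2.npz")["P"]
    for w,p in(("before",Q),("now",P)):
        e=p[...,:2]-[660,-222.5];y=e@[.75,-.662];x=e@[-.662,-.75]
        m=(abs(x)<9)&(abs(y)<22)&(p[...,2]>140)&(p[...,2]<205)
        print(n,w,m.sum(),np.median(p[m][:,2]))
    m=(d>0)&(P[...,2]>191)&(P[...,2]<199)&(P[...,1]>-140)&(P[...,0]>520)&(P[...,0]<670)
    r=cv2.minAreaRect(P[m][:,:2].astype(np.float32));print(r)
    cv2.imwrite(f"pics/g_{n}.png",cv2.resize(im[80:320,60:380],None,fx=2.4,fy=2.4)[:,:,::-1])
s=arm.read_state();print(s["clock"],s["position"],s["contact_force"])
```

```text
top before 380 183.9516555345989
top now 0 nan
((582.9345092773438, -80.10863494873047), (146.84588623046875, 68.63871002197266), 57.126380920410156)
scene before 204 185.74498134218305
scene now 204 164.40927775178832
((583.376708984375, -63.07549285888672), (167.03591918945312, 76.67166900634766), 40.578609466552734)
11.25 [ 547.52016583 -156.66943498  303.66718893] [ 0.83091194  0.1384803  -0.13996153]
  return _methods._mean(a, axis=axis, dtype=dtype,
  ret = ret.dtype.type(ret / rcount)
```

View pics/g_scene.png

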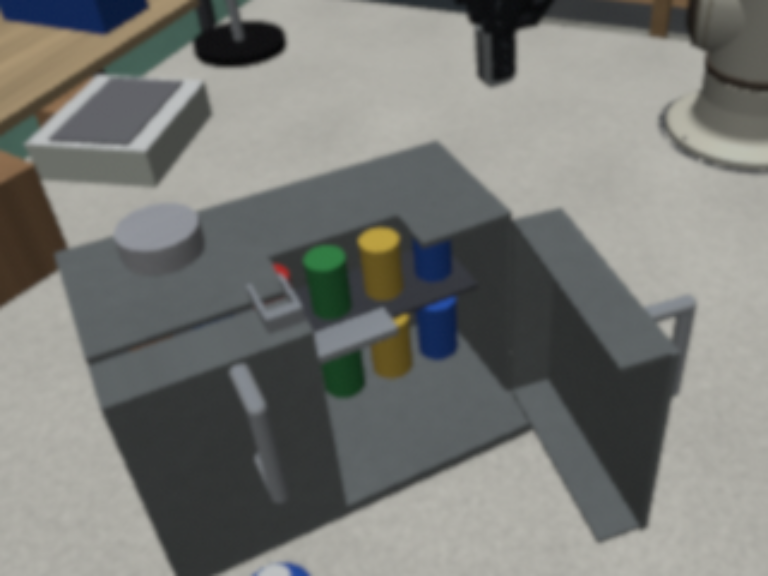

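The tab at (355,332) has dropped about 21 mm, to z = 164. The door stands about 82° open and the gripper is clear of everything, so I'm handing the job in.

```bash
python3 -c "
from bench import arm
print(arm.job_done())"
```

```text
the job is handed in; nothing more can be done
None
```

The active door is standing open and the flush bolt is down. I handed the job in at about 11 s of the 48 s allowed; no verdict was reported.

- **Opening the door:** My first pinch on the handle sat about 12 mm too far in, so I opened the fingers, moved out and gripped again. I then swung the door along its arc and let go.
- **Pressing the bolt:** I pushed the tab straight down with the fingers shut until it stopped moving.
- **Last checks from the scene camera:** The door is about 82° (1.43 rad) open. The tab's top went from 185.7 to 164.4 mm, about 21 mm down. The gripper was well clear of everything, with about zero force on it.
- **Checks that failed or disagreed:**
  - The top camera gave no reading of the tab after the push, probably because the arm was in the way.
  - Its fit of the door was also off, at about 57° in the world frame against 41° from the scene camera, probably for the same reason. Either reading puts the door past 60° open.
  - During the last push the force reading fell to about zero instead of rising against the stop.

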